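# Put the tea carton away and clip the chest shut

### The arm

A 6-joint arm with a two-finger parallel gripper is mounted at the origin on the work surface. World frame = base frame: x ahead of the robot, y to its left, z up, the work surface at z = 0. Lengths are in mm, angles in rad, forces in N, time in s.
With the tool pointing down it reaches from about 275 to 1000 mm from the base axis. Payload 8.4 kg.
Tool frame: the origin (TCP) lies at the very end of the fingers, on their centre line; the grasp point (between the pads) lies 19 mm behind it; z points along the fingers, y is the line along which they close (so a half turn about z gives the same grasp; the last joint's range is limited). The gripper opens to 85 mm and grips with 20 to 120 N. Pads are 22 mm wide; open, the fingers measure 114 mm over their backs; the gripper's body (76 mm by 85 mm) begins 54 mm behind the grasp point. The pads swing forward as they close: fully open they stand 13 mm farther back than shut.
Start: joints at [-1.35, 0.353, 1.633, -0, 1.155, -0.002], TCP at [138.099, -609.554, 202.981] pointing down, gripper open.
Joint ranges: [-2.63, 2.63], [-0.92, 2.1], [0.06, 2.66], [-1.3, 4.44], [0, 2.69], [-3.02, 3.02]. Speed limits (rad/s): [2.22, 2.22, 2.79, 3.14, 3.14, 3.14].

### API

Orientations are given as [roll, pitch, yaw] about the fixed x, y, z axes, in that order (R = Rz(yaw) Ry(pitch) Rx(roll)).
In Python, from rig import telemetry, imaging, r gives the robot as it stands. The module is installed in compiled form; this text tells all that it offers.
- The arm moves only by the tool step_arm, never from a script. Its argument "moves" is a list of rows, each a list of 3 entries, a list of its own where there are three numbers: the turn, a rotation vector about the tool's x, y, z scaled (see below), then the shift along the tool's x, y, z scaled (see below), then the opening, from -1 (shut) to 1 (fully open). A call has 1 to 8 rows; each row is the pose to reach, as a shift and turn from the pose commanded when the call began, along the tool's axes at that moment; what a row does not reach only later rows make up. The controller multiplies each number of a shift by 200 mm and each number of a turn by 45 degrees. A row lasts 1/10 s, in which the tool goes at most 50 mm and 8.59 degrees, less where a joint would pass 70% of its speed; a pose out of reach is approached as far as the arm can. A call with a number of a shift or a turn outside -1 to 1 is refused whole. A call with a gripper value outside its range is refused whole. The fingers move at their own pace and stop on an object; "squeeze" is the grip in N (left out, the last holds). Time passes only in rows, so rows that repeat a pose let the fingers close. It gives the time, the measured TCP pose, the force, the opening and the grip force at its end, in the units of the state.
- telemetry.sense(): the state, without advancing time (a new reading comes with each control period).
- imaging.grab_frame(name): name is "scene" or "top"; returns the picture (400x640x3 uint8, red, green, blue); there is no depth.
- imaging.calibration(name): a dict with "fx", "fy", "cx", "cy" (pixels), "cam_to_world" (4x4, takes a point from camera to world coordinates). Camera axes: x right, y up, looking along -z (the intrinsics and any distortion apply to the point x, -y, -z); pixel columns grow to the right and rows downward; lengths in mm; the calibration is good to about 2 mm. A picture is of the moment at which its call begins. calibration takes no time and is no camera call.
- r.sign_off(): hands the job in; it is judged then, once.
Trained networks look in the newest picture that a camera, given by its name, has taken for a name from the list of things; names that differ only in an ending like _2 or _b are one class to them, and where a whole thing is asked for, a point or a joint stands for the part that bears it (a point fixed in the world has none). Each returns a list of dicts, best first, with "conf" (0 to 1); they miss things now and then, are a little off and sometimes report something else, mostly with a low value. They report only what shows in the picture. A call takes as long as a camera call. They do not tell look-alikes from the thing itself.
- imaging.recognise(camera, name): "extent" ([left, top, width, height] in pixels, round what is visible of it).
- imaging.mark_of(camera, name): "xy" ([column, row] in pixels: a listed point, or the origin of a listed thing).
The state is a dict: "clock": time; "qpos": joint angles; "qvel": joint speeds; "joint_efforts": joint torques, N m; "eef_pos": TCP position; "tcp_rot": TCP orientation; "contact_force": force on the tool from outside, world axes, zero at the start; "wrist_torque": the same for the moment, N m; "opening": opening from 0.0 (shut) to 1.0 (fully open); "grasp_force": force on a finger pad.
Only numpy, scipy, OpenCV 4.12 (cv2) and the standard library are available. Lean on these libraries where they do the work, as an engineer would, in place of code of your own. Each camera call takes 0.05 s, during which the arm holds its last target. There are 200 camera calls.

### The job

Put the longer of the two cardboard cartons away in the steel tea chest: set it down (do not drop it in) on its base in the empty cork-lined bay beside the flat tin. Then lower the lid without slamming it until it is fully shut, and only after that swing the black clip on the lid's front down until it lies flat against the front of the chest. Leave everything else where it is.

Things in the scene. Friction and masses are not known exactly. Their poses are not given: they have to be found in the camera images.
- chest: Fixed steel chest base, 146 (x) x 138 (y) x 42 mm high, walls and floor 5 mm, front wall 13 mm. Origin: centre of underside; x points from front to hinge side, z up. A wall along x (4 mm thick, 35 mm high) makes two bays, 128 x 62 mm inside, at x = +4, y = +33 and -33 mm: one holds the flat tin, the other (either one) a cork pad. Hinge on the robot's left, front facing the robot's right, roughly.
- pad: Cork pad fixed on the floor of the empty bay, 112 (its x) x 54 (its y) x 4 mm. Origin: centre of its underside, 5 mm above the counter (pad top 9 mm above the counter); axes parallel to the chest's. It marks the centre of the bay where the carton goes.
- carton: The longer cardboard carton, 112 (its x) x 50 (its y) x 66 mm high, about 0.22 kg, standing on its 112 x 50 mm base on the counter. Origin: centre of its base, z up. In the bay it clears the walls by 8 mm at each end and 6 mm on each side and stands 33 mm above the chest's rim; either way round will do. The lid shuts over it with 5 mm to spare.
- tin: Flat grey tin, 108 x 48 x 32 mm high, already wedged fast in the other bay; it stays there. Origin: centre of its underside.
- lid (a joint): Lid angle (rad): 0 fully shut, 1.5 to 1.75 at the start (upright or leaning a little away from the front), stop at 1.8. Stiff hinge: it stays where left; 2 to 5 N near its front edge moves it. The lid is a steel shell 146 x 138 mm, 44 mm deep, hollow below; shut, its top is 86 mm above the counter.
- lid_hinge (a point): Middle of the lid's hinge axis, on the chest's rear rim: 73 mm along the chest's +x from the chest's centre, 42 mm above the counter. The axis is parallel to the chest's y.
- lid_front (a point): Middle of the upper front edge of the lid, on its outside: 146 mm from the hinge axis along the lid and 44 mm above the rim plane; it moves with the lid (shut: 86 mm above the counter, over the chest's front).
- clip (a joint): Angle of the clip (rad): 0 hanging flat against the front of the shut chest (fastened), about 1.2 to 1.5 at the start (sticking out square from the lid's front), 1.6 its stop. Light friction: it stays where it is left; 1 to 3 N at its edge moves it.
- clip_hinge (a point): Middle of the clip's hinge axis, on the lid's front, 8 mm out from it and 22 mm above the lid's rim (64 mm above the counter with the lid shut); axis parallel to the chest's y. The clip is a black plastic plate 90 mm wide (along the axis), 46 mm from hinge to edge, 6 mm thick, centred on the hinge axis.
- clip_edge (a point): Middle of the clip's free edge, 46 mm from its hinge axis; moves with the clip.
- short_carton: Shorter, squarer cardboard carton, 80 x 70 x 45 mm high, loose; not to be moved. The long carton and this one may stand in either of two spots to the right of the chest. Origin: centre of its base.
- mug: White mug, 80 mm across, 90 mm high, loose bystander. Origin: centre of its base.
- spoon: Wooden spoon 260 mm long lying on the counter, bystander; its x runs along it. Origin: at its middle, on the counter.
- shaker: Glass shaker with steel cap, 44 mm across, 85 mm high, loose bystander. Origin: centre of its base.
Mind the look-alikes: they are no part of the job. What is shaped like the carton but green or red is not meant.

How it is judged:
By the outcome, as a careful person would: the job done as asked, in the order asked, and still so for the second after the job is handed in, with the robot touching nothing.
It also fails if it takes over 69 s, if anything falls off the work surface, if the arm or the gripper's body presses on something with over 40 N, if the wrist force passes 120 N, or if a joint passes its speed limit or range.

## Working session

There is one attempt and no reset: what is moved stays moved. The work goes in short steps, Python scripts to look and compute and a tool call to move; the robot and the scene stay as the last step left them, time stands still between calls to the robot, and variables do not carry over. Pictures are saved under pics/ and viewed, at most 10 in all, crops included, and the job is handed in when it is done.

Besides the shell and the picture viewer there is one more tool, called after "Emit:" as a command line: name --argument value ..., lists and objects as JSON in quotes. step_arm: Moves the arm, as the interface text tells. Its arguments: {"type":"object","properties":{"moves":{"type":"array"},"squeeze":{"type":"number"}},"required":["moves"]}

```bash
mkdir -p pics; ls; cat > h.py <<'E'
import numpy as np, cv2
from rig import telemetry, imaging, r
from scipy.spatial.transform import Rotation as R
def ray(cam,px):
    c=imaging.calibration(cam);T=np.array(c["cam_to_world"])
    d=np.array([(px[0]-c["cx"])/c["fx"],-(px[1]-c["cy"])/c["fy"],-1.])
    return T[:3,3],T[:3,:3]@d
def onz(cam,px,z):
    o,d=ray(cam,px);return o+d*(z-o[2])/d[2]
def proj(cam,p):
    c=imaging.calibration(cam);T=np.array(c["cam_to_world"])
    q=T[:3,:3].T@(np.array(p)-T[:3,3]);return [c["cx"]+c["fx"]*q[0]/-q[2],c["cy"]-c["fy"]*q[1]/-q[2]]
def tri(p1,p2):
    (a,u),(b,v)=ray("scene",p1),ray("top",p2)
    s=np.linalg.lstsq(np.c_[u,-v],b-a,rcond=None)[0]
    return (a+u*s[0]+b+v*s[1])/2,np.linalg.norm(a+u*s[0]-b-v*s[1])
def save(cam,name,crop=None,k=1):
    im=imaging.grab_frame(cam)[:,:,::-1]
    if crop: x,y,w,h=crop; im=im[y:y+h,x:x+w]
    cv2.imwrite("pics/"+name+".png",cv2.resize(im,None,fx=k,fy=k,interpolation=cv2.INTER_CUBIC))
E
python3 - <<'E'
from h import *
np.set_printoptions(precision=1,suppress=True)
save("scene","s0");save("top","t0")
for c in("scene","top"):
    print(c,{k:(np.array(v)).round(1).tolist() for k,v in imaging.calibration(c).items()})
    for n in["chest","pad","carton","short_carton","lid_hinge","lid_front","clip_hinge","clip_edge","tin","mug","shaker"]:
        print(n,[(np.round(d["xy"]).tolist(),round(d["conf"],2)) for d in imaging.mark_of(c,n)[:4]])
s=telemetry.sense();print(s["clock"],s["eef_pos"],s["tcp_rot"],s["opening"])
E
```

```text
pics
scene {'fx': 395.5, 'fy': 395.5, 'cx': 320.2, 'cy': 199.1, 'cam_to_world': [[-0.6, -0.6, 0.4, 963.9], [0.8, -0.5, 0.4, 202.3], [-0.0, 0.6, 0.8, 825.6], [0.0, 0.0, 0.0, 1.0]]}
chest [([395.0, 270.0], 0.72)]
pad [([406.0, 262.0], 0.97)]
carton [([260.0, 169.0], 0.96), ([247.0, 308.0], 0.66), ([254.0, 123.0], 0.57)]
short_carton [([328.0, 177.0], 0.76), ([456.0, 276.0], 0.71)]
lid_hinge []
lid_front [([461.0, 287.0], 0.84)]
clip_hinge [([455.0, 277.0], 0.58), ([458.0, 261.0], 0.49)]
clip_edge [([458.0, 258.0], 0.86)]
tin [([387.0, 282.0], 0.96), ([329.0, 115.0], 0.6)]
mug [([272.0, 236.0], 0.82)]
shaker [([302.0, 132.0], 0.96)]
top {'fx': 491.7, 'fy': 491.7, 'cx': 316.6, 'cy': 196.7, 'cam_to_world': [[-0.0, 1.0, -0.2, 369.9], [-1.0, -0.0, 0.0, -119.1], [0.0, 0.2, 1.0, 1239.2], [0.0, 0.0, 0.0, 1.0]]}
chest [([221.0, 210.0], 0.57), ([394.0, 320.0], 0.29)]
pad [([217.0, 218.0], 0.93)]
carton [([392.0, 210.0], 0.79), ([296.0, 103.0], 0.63), ([446.0, 259.0], 0.58)]
short_carton [([334.0, 250.0], 0.69)]
lid_hinge [([191.0, 194.0], 0.66)]
lid_front [([145.0, 174.0], 0.75)]
clip_hinge [([158.0, 176.0], 0.84), ([327.0, 160.0], 0.69)]
clip_edge [([393.0, 211.0], 0.49)]
tin [([223.0, 191.0], 0.85), ([398.0, 274.0], 0.66)]
mug [([390.0, 208.0], 0.59), ([327.0, 158.0], 0.55)]
shaker [([400.0, 276.0], 0.62), ([190.0, 194.0], 0.49)]
1.2 [ 138.1 -609.6  203. ] [ 3.1 -0.   0.2] 0.9998585430124289
```

View pics/s0.png

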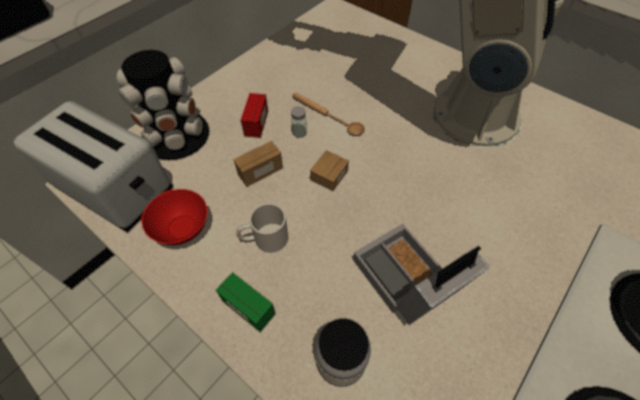

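View pics/t0.png

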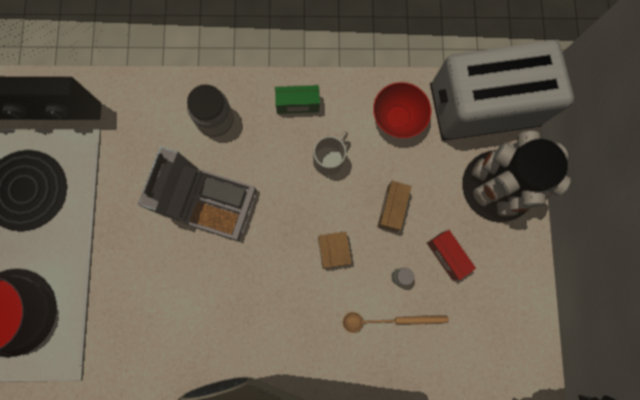

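The pictures show what could be taken for the carton:
- Brown long carton: scene (260,163), top (396,206).
- Brown short carton: scene (330,170), top (335,250).
- Green look-alike: scene (247,302), top (297,99).
- Red look-alike: scene (254,115), top (452,255).

I choose the brown long one. The chest is at scene (400,275) and top (205,205). The lid is upright on its left and the clip sticks out towards the right. Next I check one crop and measure.

```bash
python3 - <<'E'
from h import *
a=imaging.grab_frame("top")[:,:,::-1];b=imaging.grab_frame("scene")[:,:,::-1]
cv2.imwrite("top.png",a);cv2.imwrite("scene.png",b)
z=lambda im,x,y,w,h:cv2.resize(im[y:y+h,x:x+w],(400,300),interpolation=cv2.INTER_CUBIC)
cv2.imwrite("pics/c1.png",np.vstack([np.hstack([z(a,370,170,60,45+15),z(b,225,135,80,60)]),np.hstack([z(a,130,140,140,105),z(b,345,220,150,112)])]))
for c,im,p in(("top",a,(396,200)),("scene",b,(262,158))):
    hsv=cv2.cvtColor(im,cv2.COLOR_BGR2HSV)
    for q in(p,(p[0]+3,p[1]+8)): print(c,q,hsv[q[1],q[0]])
print(hsv[100,150],hsv[200,360])
E
```

```text
top (396, 200) [ 16 138 109]
top (399, 208) [ 16 137 110]
scene (262, 158) [ 16 142 122]
scene (265, 166) [18 64 87]
[18 37 89] [ 18  60 162]
```

View pics/c1.png

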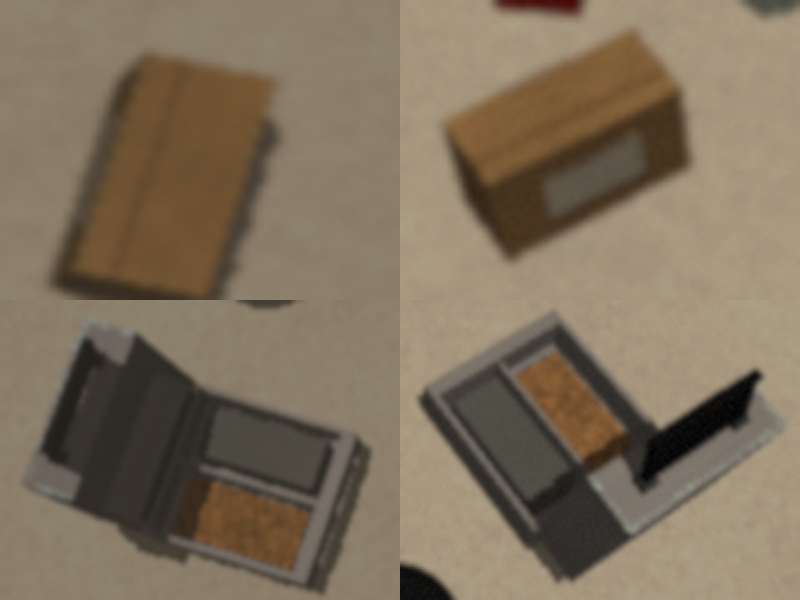

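The crop shows the long brown carton, with a top seam and a label. It also shows the chest: tin in the far bay, cork pad in the near bay. I fit chest and carton poses from the corner pixels and then refine them.

```bash
cat > fit.py <<'E'
from h import *
from scipy.optimize import least_squares, minimize
np.set_printoptions(precision=3,suppress=True)
def fit(obs,x0):
    # obs: (cam, px, local point)
    def pt(v,l): c,s=np.cos(v[2]),np.sin(v[2]); return [v[0]+c*l[0]-s*l[1],v[1]+s*l[0]+c*l[1],l[2]]
    f=lambda v:np.concatenate([np.array(proj(c,pt(v,l)))-p for c,p,l in obs])
    s=least_squares(f,x0,loss="soft_l1",x_scale=[10,10,.1]);return s.x,f(s.x).reshape(-1,2)
E
python3 - <<'E'
from fit import *
def corners(m):
    return np.int32(cv2.boxPoints(cv2.minAreaRect(m)))
a=cv2.imread("top.png");b=cv2.imread("scene.png")
# carton
obs=[("top",(392.2,180.4),(56,25,66)),("top",(411.2,186),(56,-25,66)),("top",(402.3,229.4),(-56,-25,66)),("top",(381.3,225.6),(-56,25,66))]
p=onz("top",(396.7,205.3),66);print("carton guess",p)
x,e=fit(obs,[p[0],p[1],-.2]);print("top only",x,e.ravel())
obs2=[("scene",q,l) for q,l in zip([(234,159.4),(271.4,141),(282,152),(242.6,171.4)],[(56,-25,66),(-56,-25,66),(-56,25,66),(56,25,66)])]+[("scene",(247.4,186.6),(56,25,0)),("scene",(283,167.4),(-56,25,0))]
print("scene only",*fit(obs2,x))
x,e=fit(obs+obs2,x);print("CARTON",x);print(e)
# chest
p=onz("top",(255.3,188),42);q=onz("top",(237.8,239.8),42);h1=onz("top",(200,170.8),42)
print(p,q,h1,np.linalg.norm(p-q),np.linalg.norm(p-h1))
u=(h1-p);yaw=np.arctan2(u[1],u[0]);c0=(p+q)/2+73*np.array([np.cos(yaw),np.sin(yaw),0]);print(yaw,c0)
# y axis is z cross x
far=(p-q)@np.array([-np.sin(yaw),np.cos(yaw),0])
sg=np.sign(far)
ob=[("top",(255.3,188),(-73,sg*69,42)),("top",(237.8,239.8),(-73,-sg*69,42)),("scene",(405,225.6),(-73,-sg*69,42)),("scene",(353.6,253.6),(-73,sg*69,42)),("top",(200,170.8),(73,sg*69,42))]
x,e=fit(ob,[c0[0],c0[1],yaw]);print("CHEST",x,sg);print(e)
for c,im in(("top",a),("scene",b)):
    hsv=cv2.cvtColor(im,cv2.COLOR_BGR2HSV)
    m=((hsv[:,:,1]>140)&(hsv[:,:,0]<22)&(hsv[:,:,2]>80)).astype(np.uint8)
    n,l,st,ce=cv2.connectedComponentsWithStats(m)
    for i in range(1,n):
        if st[i,4]>80: print(c,st[i],ce[i],onz(c,ce[i],9))
E
```

```text
carton guess [ 557.117 -341.639   66.   ]
top only [ 557.457 -341.853   -0.248] [-0.523  0.381  0.387 -0.314 -0.322  0.568  0.445 -0.657]
scene only [ 560.2   -339.485   -0.263] [[-0.734 -0.536]
 [ 0.15  -1.218]
 [-0.221 -0.348]
 [ 0.365  0.238]
 [-0.289  0.956]
 [ 0.789  0.648]]
CARTON [ 558.659 -341.029   -0.256]
[[-0.675 -0.133]
 [ 0.196 -0.672]
 [-0.883  0.106]
 [-0.075 -1.28 ]
 [-0.695 -1.077]
 [ 0.    -1.894]
 [-0.277 -1.112]
 [ 0.514 -0.39 ]
 [-0.152  0.343]
 [ 0.733 -0.1  ]]
[604.953   3.595  42.   ] [476.921  43.877  42.   ] [648.616 141.248  42.   ] 134.2197424537076 144.41147097868904
1.2636381606319507 [563.008  93.32   42.   ]
CHEST [564.736  94.555   1.258] -1.0
[[-0.082 -1.163]
 [-1.033  0.136]
 [-1.536 -3.703]
 [ 1.009 -2.991]
 [-0.543 -1.671]]
top [ 374   83   57   55 2151] [403.848 112.682] [ 813.056 -379.8      9.   ]
top [198 205  39  28 664] [216.943 218.578] [533.332 101.734   9.   ]
top [433 231  42  49 970] [453.48  254.398] [ 441.377 -491.042    9.   ]
top [   0  281   23   67 1128] [  8.903 312.061] [307.914 593.341   9.   ]
scene [241  93  25  30 510] [253.339 107.729] [ 405.736 -521.726    9.   ]
scene [236 143  44  29 528] [256.464 157.303] [ 537.246 -377.48     9.   ]
scene [312 153  35  29 531] [329.262 166.729] [ 437.213 -205.357    9.   ]
scene [ 141  189   67   56 2787] [174.325 215.905] [ 797.758 -399.165    9.   ]
scene [391 241  37  38 624] [408.566 259.378] [532.56  102.967   9.   ]
```

```bash
python3 - <<'E'
from fit import *
for n,l,z in(("pad",(4,33),5),):
    for c in("top","scene"): 
        for d in imaging.mark_of(c,n)[:1]: print(n,c,d["xy"],onz(c,d["xy"],z))
v=np.array([564.7,95,1.258]);out=[]
P=lambda l:(v[0]+np.cos(v[2])*l[0]-np.sin(v[2])*l[1],v[1]+np.sin(v[2])*l[0]+np.cos(v[2])*l[1],l[2])
for c,(x,y,w,h),k in(("top",(135,145,130,105),3),("scene",(345,220,130,105),3)):
    k=6 if 0 else 3
    im=cv2.resize(cv2.imread(c+".png")[y:y+h,x:x+w],None,fx=k,fy=k,interpolation=cv2.INTER_CUBIC)
    def box(x0,y0,hx,hy,z,col):
        q=np.array([proj(c,P((x0+a*hx,y0+b*hy,z))) for a,b in((-1,-1),(1,-1),(1,1),(-1,1))])
        cv2.polylines(im,[np.int32(np.round((q-[x,y]+.5)*k*8))],True,col,1,cv2.LINE_AA,3)
    box(0,0,73,69,42,(0,0,255));box(4,33,64,31,42,(255,255,0));box(4,33,56,27,9,(0,255,0))
    out.append(cv2.resize(im,(390*1,315)))
cv2.imwrite("pics/o1.png",np.hstack(out))
E
```

```text
pad top [216.5, 218.2] [534.826 103.591   5.   ]
pad scene [410.2, 263.3] [536.379 110.61    5.   ]
```

View pics/o1.png

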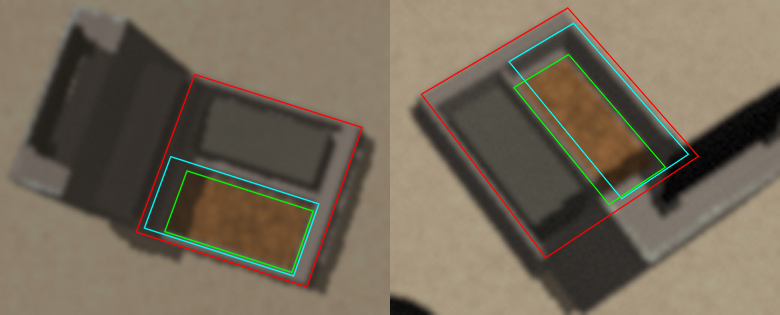

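The overlay in the top view hugs the rim. The scene view wants the chest 2–4 mm further towards the hinge, the same offset between cameras as the carton shows. I take the mean: chest ≈ (565.4, 97.2), yaw 1.258, and re-check once the carton is held.

```bash
cat > plan.py <<'E'
import sys
from h import *
np.set_printoptions(precision=3,suppress=True)
def plan(pos,rpy,quiet=0):
    s=telemetry.sense();A=R.from_euler("xyz",s["tcp_rot"]);B=R.from_euler("xyz",rpy)
    print("turn",(A.inv()*B).as_rotvec(degrees=True)/45,"shift",A.inv().apply(np.array(pos)-s["eef_pos"])/200)
    print("now",s["clock"],np.array(s["eef_pos"]),np.array(s["tcp_rot"]),"q",np.array(s["qpos"]),"F",np.array(s["contact_force"]),s["opening"],s["grasp_force"])
if __name__=="__main__":
    a=list(map(float,sys.argv[1:]));plan(a[:3],a[3:] if len(a)>4 else [np.pi,0,a[3]])
E
python3 plan.py 558.7 -341 140 -.256
```

```text
turn [-0.    0.    0.61] shift [ 2.348 -0.845  0.315]
now 1.4 [ 138.125 -609.54   202.973] [-3.142  0.     0.223] q [-1.35   0.353  1.633 -0.     1.155 -0.002] F [-0.097  0.293  0.499] 0.9994494529324016 0.0
```

Emit:
step_arm --moves '[[[0,0,0.61],[1,-0.36,0.1],1],[[0,0,0.61],[1,-0.36,0.1],1],[[0,0,0.61],[1,-0.36,0.1],1],[[0,0,0.61],[1,-0.36,0.1],1],[[0,0,0.61],[1,-0.36,0.1],1],[[0,0,0.61],[1,-0.36,0.1],1]]'

```text
clock: 2.0
eef_pos: [319.5, -493.4, 182.7]
tcp_rot: [-3.141, -0.0, -0.253]
contact_force: [-0.4, -0.2, -0.2]
opening: 0.999
grasp_force: 0.0
```

```bash
python3 plan.py 558.7 -341 140 -.256
```

```text
turn [-0.001 -0.     0.004] shift [ 0.967 -1.037  0.215]
now 2.0 [ 319.456 -493.375  182.734] [-3.141 -0.    -0.253] q [-0.999  0.316  1.735  0.001  1.091  0.824] F [-0.421 -0.2   -0.237] 0.9993554393279729 0.0
```

Emit:
step_arm --moves '[[[0,0,0],[0.97,-1,0.1],1],[[0,0,0],[0.97,-1,0.1],1],[[0,0,0],[0.97,-1,0.1],1],[[0,0,0],[0.97,-1,0.1],1],[[0,0,0],[0.97,-1,0.1],1],[[0,0,0],[0.97,-1,0.1],1],[[0,0,0],[0.97,-1,0.1],1],[[0,0,0],[0.97,-1,0.1],1]]'

```text
clock: 2.8
eef_pos: [555.1, -351.4, 162.7]
tcp_rot: [3.141, 0.001, -0.255]
contact_force: [0.2, -0.2, -0.3]
opening: 0.997
grasp_force: 0.0
```

```bash
python3 plan.py 558.7 -341 37 -.256
```

```text
turn [0.001 0.001 0.001] shift [ 0.005 -0.055  0.629]
now 2.8 [ 555.133 -351.352  162.72 ] [ 3.141  0.001 -0.255] q [-0.566  0.44   1.597 -0.001  1.106  1.26 ] F [ 0.178 -0.167 -0.28 ] 0.9974864982885948 0.0
```

Emit:
step_arm --moves '[[[0,0,0],[0.005,-0.055,0.15],1],[[0,0,0],[0.005,-0.055,0.25],1],[[0,0,0],[0.005,-0.055,0.4],1],[[0,0,0],[0.005,-0.055,0.55],1],[[0,0,0],[0.005,-0.055,0.63],1],[[0,0,0],[0.005,-0.055,0.63],1],[[0,0,0],[0.005,-0.055,0.63],1]]'

```text
clock: 3.5
eef_pos: [559.2, -341.5, 37.8]
tcp_rot: [3.141, -0.0, -0.257]
contact_force: [-0.2, 0.2, 0.3]
opening: 0.997
grasp_force: 0.0
```

Emit:
step_arm --moves '[[[0,0,0],[0,0,0],0.3],[[0,0,0],[0,0,0],0.1],[[0,0,0],[0,0,0],-0.2],[[0,0,0],[0,0,0],-0.2],[[0,0,0],[0,0,0],-0.2],[[0,0,0],[0,0,0],-0.2],[[0,0,0],[0,0,0],-0.2],[[0,0,0],[0,0,0],-0.2]]' --squeeze 30

```text
clock: 4.3
eef_pos: [559.4, -340.4, 37.0]
tcp_rot: [-3.142, 0.0, -0.256]
contact_force: [0.4, 0.3, 0.8]
opening: 0.398
grasp_force: 0.4
```

Emit:
step_arm --moves '[[[0,0,0],[0,0,0],-0.4],[[0,0,0],[0,0,0],-0.6],[[0,0,0],[0,0,0],-0.6]]'

```text
clock: 4.6
eef_pos: [560.3, -340.9, 38.0]
tcp_rot: [3.141, -0.002, -0.256]
contact_force: [-0.8, 0.7, 7.8]
opening: 0.198
grasp_force: 3.5
```

```bash
python3 - <<'E'
from h import *
save("scene","g1",(200,60,160,120),4)
E
python3 plan.py 558.7 -341 37 -.256
```

```text
turn [ 0.    -0.002 -0.001] shift [-0.007  0.003  0.005]
now 4.65 [ 560.27  -340.865   38.026] [ 3.141 -0.002 -0.256] q [-0.549  0.58   1.681  0.     0.878  1.278] F [0.48  1.023 6.292] 0.2038375006871403 3.5143415664788336
```

View pics/g1.png

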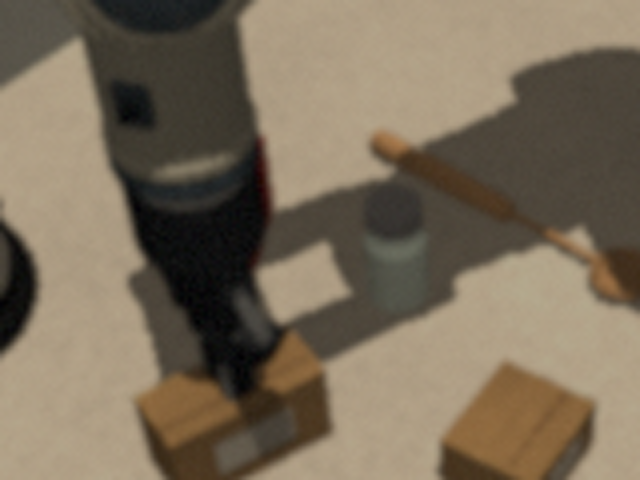

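The fingers may be standing on the carton's top: the opening followed the command down to 0.2 with no grip, and the upward force is 7 N. I check the geometry before going on.

```bash
python3 - <<'E'
from h import *
np.set_printoptions(precision=1,suppress=True)
t=np.array([560.3,-340.9,0]);n=np.array([np.sin(.256),np.cos(.256),0])
for z in(38,50,66,72):
    for w in(0,10,25,32): print(z,w,np.array(proj("scene",t+n*w+[0,0,z])),np.array(proj("top",t+n*w+[0,0,z])))
b=imaging.grab_frame("scene")[135:195,225:305,::-1];a=imaging.grab_frame("top")[165:245,360:440,::-1]
cv2.imwrite("pics/g2.png",np.hstack([cv2.resize(a,(480,480),interpolation=cv2.INTER_CUBIC)[:,:300],cv2.resize(b,(500,375),interpolation=cv2.INTER_CUBIC).copy() if 0 else cv2.resize(b,(500,480),interpolation=cv2.INTER_CUBIC)]))
E
```

```text
38 0 [258.7 162.1] [394.3 205.8]
38 10 [260.7 164.6] [390.4 204.8]
38 25 [263.7 168.3] [384.5 203.3]
38 32 [265.1 170. ] [381.8 202.6]
50 0 [258.1 159.1] [395.2 205. ]
50 10 [260.1 161.5] [391.2 204. ]
50 25 [263.1 165.3] [385.3 202.5]
50 32 [264.6 167. ] [382.5 201.8]
66 0 [257.3 155. ] [396.4 204. ]
66 10 [259.3 157.4] [392.3 203. ]
66 25 [262.4 161.2] [386.3 201.4]
66 32 [263.8 162.9] [383.5 200.7]
72 0 [256.9 153.4] [396.8 203.6]
72 10 [259.  155.9] [392.8 202.6]
72 25 [262.1 159.6] [386.7 201. ]
72 32 [263.5 161.4] [383.9 200.3]
```

View pics/g2.png

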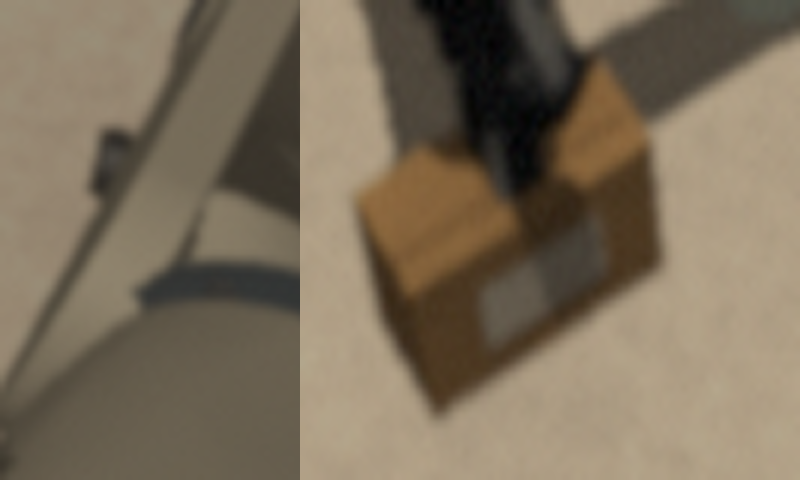

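Emit:
step_arm --moves '[[[0,0,0],[0,0,-0.1],-0.6],[[0,0,0],[0,0,-0.2],-0.6],[[0,0,0],[0,0,-0.3],0.5],[[0,0,0],[0,0,-0.3],0.5],[[0,0,0],[0,0,-0.3],0.5],[[0,0,0],[0,0,-0.3],0.5]]'

```text
clock: 5.35
eef_pos: [558.7, -340.1, 95.8]
tcp_rot: [-3.141, 0.002, -0.256]
contact_force: [0.1, 0.5, -0.5]
opening: 0.749
grasp_force: 0.0
```

```bash
python3 - <<'E'
from h import *
np.set_printoptions(precision=1,suppress=True)
s=telemetry.sense();t=np.array(s["eef_pos"]);print(t,s["opening"],s["contact_force"])
n=np.array([np.sin(.256),np.cos(.256),0])
b=imaging.grab_frame("scene")[60:195,190:340,::-1]
k=5;b=cv2.resize(b,None,fx=k,fy=k,interpolation=cv2.INTER_CUBIC)[75:]
for w in(-32,0,32):
    for dz,col in((0,(0,0,255)),(15,(0,255,0)),(30,(255,0,0))):
        p=(np.array(proj("scene",t+n*w+[0,0,dz]))-[190,60]+.5)*k-[0,75];cv2.circle(b,tuple(int(q) for q in p),3,col,-1)
cv2.imwrite("pics/g3.png",b)
E
```

```text
[ 558.7 -340.1   95.8] 0.748791780878468 [ 0.1  0.5 -0.5]
```

View pics/g3.png

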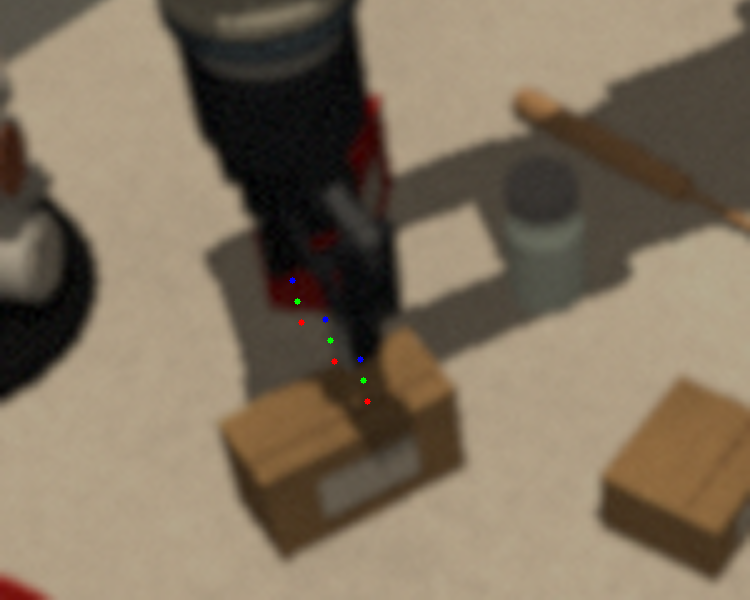

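The picture shows the front fingertip at crop (368,360). That lies on the blue dot, so the fingertips are about 28–30 mm behind the reported TCP. It also explains the missed grip. The carton has not moved. I allow for this offset and go down gently to a reported z of about 5, watching the force.

Emit:
step_arm --moves '[[[0,0,0],[0,0.005,0],1],[[0,0,0],[0,0.005,0],1],[[0,0,0],[0,0.005,0],1],[[0,0,0],[0,0.005,0.15],1],[[0,0,0],[0,0.005,0.28],1],[[0,0,0],[0,0.005,0.36],1],[[0,0,0],[0,0.005,0.42],1],[[0,0,0],[0,0.005,0.45],1]]'

```text
clock: 6.2
eef_pos: [558.9, -341.3, 6.0]
tcp_rot: [-3.141, 0.001, -0.256]
contact_force: [1.0, -0.3, -0.3]
opening: 0.999
grasp_force: 0.0
```

Emit:
step_arm --moves '[[[0,0,0],[0,0,0],0.4],[[0,0,0],[0,0,0],0.2],[[0,0,0],[0,0,0],0.1],[[0,0,0],[0,0,0],0],[[0,0,0],[0,0,0],-0.1],[[0,0,0],[0,0,0],-0.1],[[0,0,0],[0,0,0],-0.1]]' --squeeze 30

```text
clock: 6.9
eef_pos: [559.9, -341.8, 8.1]
tcp_rot: [3.141, -0.002, -0.256]
contact_force: [0.7, 1.8, 5.9]
opening: 0.584
grasp_force: 32.3
```

Emit:
step_arm --moves '[[[0,0,0],[0,0,-0.02],-0.3],[[0,0,0],[0,0,-0.06],-0.3],[[0,0,0],[0,0,-0.12],-0.3],[[0,0,0],[0,0,-0.2],-0.3],[[0,0,0],[0,0,-0.3],-0.3],[[0,0,0],[0,0,-0.4],-0.3],[[0,0,0],[0,0,-0.45],-0.3],[[0,0,0],[0,0,-0.45],-0.3]]' --squeeze 40

```text
clock: 7.7
eef_pos: [560.3, -342.1, 99.4]
tcp_rot: [3.141, -0.003, -0.256]
contact_force: [0.1, -0.4, -3.3]
opening: 0.582
grasp_force: 42.4
```

```bash
python3 plan.py 535 111.5 120 1.258
```

```text
turn [ 0.004 -0.003 -1.928] shift [-0.697 -2.162 -0.108]
now 7.7 [ 560.257 -342.149   99.412] [ 3.141 -0.003 -0.256] q [-0.551  0.505  1.649 -0.     0.984  1.277] F [ 0.132 -0.404 -3.256] 0.5823905587995211 42.40189075469971
```

Emit:
step_arm --moves '[[[0,0,-0.15],[-0.05,-0.1,-0.08],-0.3],[[0,0,-0.3],[-0.1,-0.25,-0.1],-0.3],[[0,0,-0.45],[-0.2,-0.45,-0.1],-0.3],[[0,0,-0.6],[-0.25,-0.65,-0.1],-0.3],[[0,0,-0.75],[-0.3,-0.85,-0.1],-0.3],[[0,0,-0.9],[-0.33,-1,-0.1],-0.3],[[0,0,-0.95],[-0.33,-1,-0.1],-0.3],[[0,0,-0.95],[-0.33,-1,-0.1],-0.3]]'

```text
clock: 8.5
eef_pos: [545.5, -130.2, 116.4]
tcp_rot: [-3.141, 0.001, 0.492]
contact_force: [0.1, 0.3, -2.8]
opening: 0.576
grasp_force: 42.8
```

```bash
python3 plan.py 535 111.5 120 1.258
```

```text
turn [-0.001  0.001 -0.975] shift [ 0.525 -1.09  -0.018]
now 8.5 [ 545.489 -130.17   116.372] [-3.141  0.001  0.492] q [-0.237  0.354  1.849 -0.     0.939  0.842] F [ 0.062  0.325 -2.793] 0.5756478485136204 42.84178376197815
```

Emit:
step_arm --moves '[[[0,0,-0.15],[0.05,-0.1,0],-0.3],[[0,0,-0.3],[0.12,-0.25,0],-0.3],[[0,0,-0.45],[0.2,-0.4,0],-0.3],[[0,0,-0.6],[0.28,-0.6,0],-0.3],[[0,0,-0.75],[0.38,-0.8,0],-0.3],[[0,0,-0.9],[0.45,-0.95,0],-0.3],[[0,0,-0.975],[0.48,-1,0],-0.3],[[0,0,-0.975],[0.48,-1,0],-0.3]]'

```text
clock: 9.3
eef_pos: [536.5, 91.4, 116.6]
tcp_rot: [-3.141, 0.0, 1.257]
contact_force: [-0.1, -0.4, -2.6]
opening: 0.576
grasp_force: 42.9
```

```bash
python3 plan.py 535 111.5 70 1.258
python3 - <<'E'
from fit import *
print([ (c,d["xy"],round(d["conf"],2),onz(c,d["xy"],telemetry.sense()["eef_pos"][2]-8)) for c in("scene","top") for im in[imaging.grab_frame(c)] for d in imaging.mark_of(c,"carton")[:2]])
s=telemetry.sense();P=s["eef_pos"];v=[535,111.5,1.258]
out=[]
for c,(x,y,w,h) in(("top",(140,130,130,120)),("scene",(330,180,130,120))):
    im=imaging.grab_frame(c)[:,:,::-1][y:y+h,x:x+w];im=cv2.resize(im,None,fx=3,fy=3,interpolation=cv2.INTER_CUBIC)
    def box(o,yaw,z,col,hx=56,hy=25):
        u=np.array([np.cos(yaw),np.sin(yaw)]);n=np.array([-u[1],u[0]])
        q=np.array([proj(c,np.r_[np.array(o[:2])+a*hx*u+b*hy*n,z]) for a,b in((-1,-1),(1,-1),(1,1),(-1,1))])
        cv2.polylines(im,[np.int32(np.round((q-[x,y]+.5)*24))],True,col,1,cv2.LINE_AA,3)
    box(P,s["tcp_rot"][2],P[2]-8,(0,0,255));box(P,s["tcp_rot"][2],P[2]+58,(0,255,0));box(v,1.258,42,(255,255,0),64,31)
    out.append(im)
cv2.imwrite("pics/p1.png",np.hstack(out))
E
```

```text
turn [-0.001  0.    -0.002] shift [ 0.093 -0.038  0.233]
now 9.3 [536.517  91.429 116.578] [-3.141  0.     1.257] q [0.166 0.331 1.885 0.    0.927 0.48 ] F [-0.09  -0.44  -2.586] 0.576012713927828 42.927292585372925
[('scene', [247.0, 305.7], 0.87, array([856.876, -64.625, 108.602])), ('scene', [412.7, 236.8], 0.85, array([536.207,  93.933, 108.602])), ('top', [444.5, 260.1], 0.97, array([ 422.64, -439.41,  108.75])), ('top', [213.4, 213.1], 0.89, array([532.857,  92.353, 108.75 ]))]
```

View pics/p1.png

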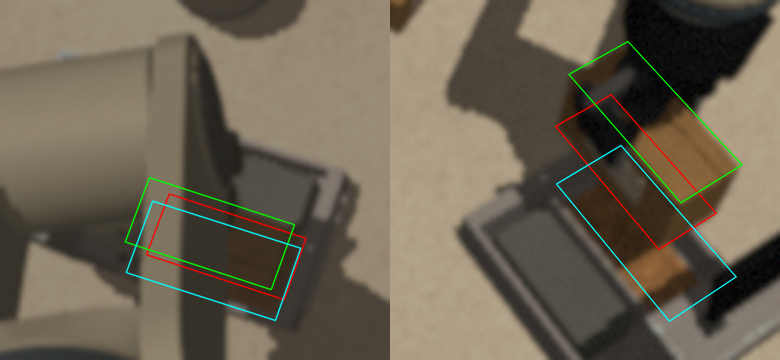

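The view shows the held carton matching its predicted box in both cameras within about 1 px. The base is at scene crop (660,247), above the cork bay. I centre it and descend.

Emit:
step_arm --moves '[[[0,0,0],[0.05,-0.02,0],-0.3],[[0,0,0],[0.09,-0.035,0],-0.3],[[0,0,0],[0.09,-0.035,0.08],-0.3],[[0,0,0],[0.09,-0.035,0.16],-0.3],[[0,0,0],[0.09,-0.035,0.22],-0.3],[[0,0,0],[0.09,-0.035,0.28],-0.3],[[0,0,0],[0.09,-0.035,0.28],-0.3]]'

```text
clock: 10.3
eef_pos: [534.4, 109.7, 59.4]
tcp_rot: [-3.139, 0.001, 1.256]
contact_force: [-1.1, 0.5, -3.0]
opening: 0.579
grasp_force: 42.8
```

```bash
python3 plan.py 535.2 110.5 25 1.258; python3 - <<'E'
from h import *
np.set_printoptions(precision=1,suppress=True)
for c in("scene","top"):
    imaging.grab_frame(c)
    for n in("pad","carton"): print(c,n,[(d["xy"],round(d["conf"],2)) for d in imaging.mark_of(c,n)[:3]])
E
```

```text
turn [-0.003  0.002 -0.003] shift [0.005 0.003 0.172]
now 10.3 [534.374 109.692  59.404] [-3.139  0.001  1.256] q [0.2   0.415 1.917 0.    0.812 0.515] F [-1.097  0.486 -2.955] 0.5787924428736971 42.84626841545105
scene pad [([408.1, 266.3], 0.58)]
scene carton [([247.0, 310.2], 0.92), ([325.8, 114.5], 0.7), ([415.6, 251.9], 0.67)]
top pad []
top carton [([293.6, 105.2], 0.78), ([445.5, 257.9], 0.58), ([208.5, 216.6], 0.57)]
```

Descend slowly into the bay and watch the force.

Emit:
step_arm --moves '[[[0,0,0],[0.005,0.003,0.03],-0.3],[[0,0,0],[0.005,0.003,0.06],-0.3],[[0,0,0],[0.005,0.003,0.09],-0.3],[[0,0,0],[0.005,0.003,0.11],-0.3]]'

```text
clock: 11.0
eef_pos: [535.9, 110.4, 38.1]
tcp_rot: [-3.141, 0.0, 1.256]
contact_force: [0.3, 0.5, -2.0]
opening: 0.578
grasp_force: 43.0
```

Emit:
step_arm --moves '[[[0,0,0],[0,0,0.02],-0.3],[[0,0,0],[0,0,0.04],-0.3],[[0,0,0],[0,0,0.06],-0.3],[[0,0,0],[0,0,0.06],-0.3]]'

```text
clock: 11.4
eef_pos: [536.0, 110.4, 26.4]
tcp_rot: [-3.141, 0.0, 1.256]
contact_force: [-0.0, 0.2, -2.0]
opening: 0.579
grasp_force: 43.0
```

Emit:
step_arm --moves '[[[0,0,0],[0,0,0.015],-0.3],[[0,0,0],[0,0,0.03],-0.3],[[0,0,0],[0,0,0.04],-0.3],[[0,0,0],[0,0,0.04],-0.3]]'

```text
clock: 11.8
eef_pos: [536.2, 110.5, 18.7]
tcp_rot: [-3.141, 0.0, 1.256]
contact_force: [-0.3, 0.3, -2.4]
opening: 0.579
grasp_force: 43.0
```

Emit:
step_arm --moves '[[[0,0,0],[0,0,0.005],-0.3],[[0,0,0],[0,0,0.01],-0.3],[[0,0,0],[0,0,0.01],-0.3]]'

```text
clock: 12.1
eef_pos: [536.5, 110.5, 17.2]
tcp_rot: [3.141, -0.0, 1.256]
contact_force: [-0.8, -0.1, 0.4]
opening: 0.578
grasp_force: 43.1
```

Emit:
step_arm --moves '[[[0,0,0],[0,0,0.005],-0.3],[[0,0,0],[0,0,0.01],-0.3],[[0,0,0],[0,0,0.01],-0.3]]'

```text
clock: 12.4
eef_pos: [536.5, 110.4, 17.1]
tcp_rot: [3.141, -0.0, 1.256]
contact_force: [-9.5, -2.5, 25.2]
opening: 0.577
grasp_force: 46.2
```

Seated at a reported z of 17, as predicted. I ease off and open.

Emit:
step_arm --moves '[[[0,0,0],[0,0,-0.01],-0.3],[[0,0,0],[0,0,-0.01],0.2],[[0,0,0],[0,0,-0.01],0.3],[[0,0,0],[0,0,-0.01],0.4],[[0,0,0],[0,0,-0.01],0.5],[[0,0,0],[0,0,-0.01],0.5]]'

```text
clock: 13.0
eef_pos: [536.3, 110.5, 16.8]
tcp_rot: [-3.141, 0.0, 1.256]
contact_force: [0.3, 0.2, -0.1]
opening: 0.747
grasp_force: 0.0
```

Emit:
step_arm --moves '[[[0,0,0],[0,0,-0.05],0.5],[[0,0,0],[0,0,-0.15],0.5],[[0,0,0],[0,0,-0.35],0.5],[[0,0,0],[0,0,-0.6],0.5],[[0,0,0],[0,0,-0.85],0.5],[[0,0,0],[-0.2,0,-1],-1],[[0,0,0],[-0.5,0,-1],-1],[[0,0,0],[-1,0,-1],-1]]'

```text
clock: 13.8
eef_pos: [493.1, -23.7, 219.2]
tcp_rot: [3.138, -0.001, 1.257]
contact_force: [1.2, -0.5, 0.2]
opening: 0.239
grasp_force: 0.0
```

```bash
python3 - <<'E'
from fit import *
print(telemetry.sense()["eef_pos"],telemetry.sense()["clock"],telemetry.sense()["contact_force"])
C=np.array([565,96.2]);u=np.array([np.cos(1.258),np.sin(1.258)])
res={}
for c in("scene","top"):
    cv2.imwrite(c+"2.png",imaging.grab_frame(c)[:,:,::-1])
    for n in("carton","lid_front","clip_hinge","clip_edge","lid_hinge"):
        res[c,n]=[(d["xy"],round(d["conf"],2)) for d in imaging.mark_of(c,n)[:3]];print(c,n,res[c,n])
for n in("lid_front","clip_hinge","clip_edge"):
    for p,_ in res["scene",n][:2]:
        for q,_ in res["top",n][:2]:
            X,e=tri(p,q);d=X[:2]-C;print(n,X,e,"along",d@u,"lat",d@[-u[1],u[0]])
out=[cv2.resize(cv2.imread(c+"2.png")[y:y+100,x:x+130],None,fx=3,fy=3,interpolation=cv2.INTER_CUBIC) for c,x,y in(("top",140,140),("scene",345,220))]
cv2.imwrite("pics/f1.png",np.hstack(out))
E
```

```text
[493.128 -23.681 219.169] 13.8 [ 1.161 -0.516  0.19 ]
scene carton [([409.9, 260.8], 0.79), ([257.0, 121.1], 0.79), ([247.7, 304.8], 0.69)]
scene lid_front [([462.1, 285.0], 0.78)]
scene clip_hinge [([455.9, 278.5], 0.77)]
scene clip_edge [([329.3, 174.4], 0.66), ([458.5, 262.7], 0.57)]
scene lid_hinge []
top carton [([297.0, 106.5], 0.81), ([446.4, 260.4], 0.63), ([214.3, 218.8], 0.55)]
top lid_front [([146.4, 171.2], 0.71)]
top clip_hinge [([156.6, 174.4], 0.8)]
top clip_edge [([150.6, 171.8], 0.73), ([147.1, 173.4], 0.33)]
top lid_hinge []
lid_front [612.66  221.865 194.528] 2.81165524050267 along 134.23293347626316 lat -6.677996532186427
clip_hinge [606.255 205.142 187.095] 3.796651458702992 along 116.3504178938339 lat -5.7294304935905584
clip_edge [629.506  70.892 405.455] 202.29135797496633 along -4.229881060362895 lat -69.16415439930078
clip_edge [628.386  73.716 408.467] 208.3853689951389 along -1.8873764374594157 lat -67.22892850507525
clip_edge [602.783 198.927 233.586] 5.6952557873305425 along 109.36919145015679 lat -4.338661580804795
clip_edge [600.676 202.357 233.264] 13.313283179630076 along 111.98405130956824 lat -1.2785096376502505
```

View pics/f1.png

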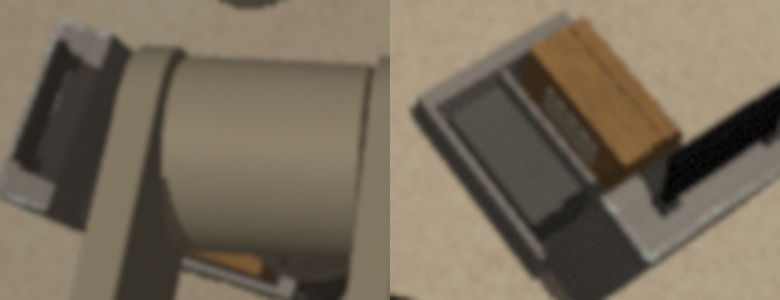

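The view shows the carton standing in the cork bay, parallel to the walls (scene crop about (605,90)), with the tin untouched. Fitting the network points puts the lid at about 1.68 rad. Next I reach over and behind the lid with the fingers shut, tilted so the gripper clears the clip, and push it closed.

```bash
cat >> plan.py <<'E'
E
cat > lid.py <<'E'
from h import *
np.set_printoptions(precision=3,suppress=True)
C=np.array([565,96.2,0]);u=np.array([np.cos(1.258),np.sin(1.258),0]);n=np.array([-u[1],u[0],0]);Z=np.array([0,0,1.])
def W(a,l,z): return C+a*u+l*n+z*Z
def shifts(tips,off=26):
    s=telemetry.sense();A=R.from_euler("xyz",s["tcp_rot"]);tz=A.apply([0,0,1])
    print("tool z",tz,"tip now along/lat/z",[(np.array(s["eef_pos"])-off*tz-C)@v for v in(u,n,Z)],"q",np.array(s["qpos"]),"t",s["clock"],"F",np.array(s["contact_force"]))
    for t in tips: print(A.inv().apply(W(*t)+off*tz-np.array(s["eef_pos"]))/200)
def lidtip(th,s=128,d=8):
    h=44+d;return (73-s*np.cos(th)+h*np.sin(th),0,42+s*np.sin(th)+h*np.cos(th))
E
python3 - <<'E'
from lid import *
shifts([(20,0,300),(190,0,300)])
E
```

```text
tool z [-0.  0. -1.] tip now along/lat/z [np.float64(-134.4610700760276), np.float64(32.03858072348353), np.float64(242.8184852823939)] q [-0.047  0.133  1.892  0.     1.117  0.266] t 14.4 F [-1.105  0.103  0.449]
[ 0.772  0.159 -0.286]
[ 1.622  0.158 -0.286]
```

Emit:
step_arm --moves '[[[0,0,0],[0,0.05,-0.25],-1],[[0,0,0],[0.1,0.16,-0.3],-1],[[0,0,0],[0.35,0.16,-0.3],-1],[[0,0,0],[0.6,0.16,-0.3],-1],[[0,0,0],[0.85,0.16,-0.3],-1],[[0,0,0],[1,0.16,-0.3],-1],[[0,0,0],[1,0.16,-0.3],-1]]'

```text
clock: 15.1
eef_pos: [586.0, 161.7, 276.3]
tcp_rot: [-3.141, -0.001, 1.26]
contact_force: [-0.1, -0.4, 0.3]
opening: -0.002
grasp_force: 0.0
```

Emit:
step_arm --moves '[[[0,0,0],[0.2,0,0],-1],[[0,0,0],[0.45,0,0],-1],[[0,0,0],[0.65,0,0],-1],[[0,0,-0.0],[0.7,0,0],-1],[[0,-0.15,0],[0.7,0,0],-1],[[0,-0.3,0],[0.7,0,0],-1],[[0,-0.5,0],[0.7,0,0],-1],[[0,-0.5,0],[0.7,0,0],-1]]'

```text
clock: 15.9
eef_pos: [628.0, 291.8, 273.4]
tcp_rot: [-3.138, 0.401, 1.26]
contact_force: [-0.9, 0.4, -1.6]
opening: 0.001
grasp_force: 0.0
```

```bash
python3 - <<'E'
from lid import *
shifts([(185,0,240),(178,0,170),lidtip(1.68,125,25),lidtip(1.68,125,8)])
E
```

```text
tool z [-0.123 -0.37  -0.921] tip now along/lat/z [np.float64(215.57577343903122), np.float64(0.18207815312733083), np.float64(297.293085677015)] q [ 0.565  0.605  1.147 -0.251  1.703  0.883] t 15.9 F [-0.893  0.353 -1.569]
[-0.029  0.002  0.323]
[0.075 0.003 0.659]
[-0.008  0.003  0.756]
[-0.089  0.003  0.78 ]
```

Emit:
step_arm --moves '[[[0,0,0],[-0.01,0,0.2],-1],[[0,0,0],[0.03,0,0.4],-1],[[0,0,0],[0.075,0,0.6],-1],[[0,0,0],[0.075,0,0.66],-1],[[0,0,0],[0.03,0,0.7],-1],[[0,0,0],[0,0,0.75],-1],[[0,0,0],[0,0,0.75],-1]]'

```text
clock: 16.6
eef_pos: [611.3, 234.8, 139.7]
tcp_rot: [3.141, 0.392, 1.254]
contact_force: [-0.6, 0.4, 0.2]
opening: 0.002
grasp_force: 0.0
```

```bash
python3 - <<'E'
from lid import *
shifts([lidtip(t,125,8) for t in(1.68,1.6,1.5,1.4,1.3,1.2)])
E
```

```text
tool z [-0.118 -0.363 -0.924] tip now along/lat/z [np.float64(156.0234221235043), np.float64(-1.372621867834179), np.float64(163.7379512434627)] q [ 0.512  0.629  1.399 -0.265  1.414  0.91 ] t 16.6 F [-0.635  0.447  0.209]
[-0.076 -0.007  0.048]
[-0.13  -0.006  0.044]
[-0.198 -0.006  0.046]
[-0.265 -0.006  0.054]
[-0.331 -0.006  0.068]
[-0.395 -0.005  0.09 ]
```

Emit:
step_arm --moves '[[[0,0,0],[-0.04,-0.005,0.03],-1],[[0,0,0],[-0.08,-0.005,0.045],-1],[[0,0,0],[-0.13,-0.005,0.045],-1],[[0,0,0],[-0.165,-0.005,0.045],-1],[[0,0,0],[-0.2,-0.005,0.045],-1]]'

```text
clock: 17.1
eef_pos: [597.5, 197.8, 145.8]
tcp_rot: [3.141, 0.392, 1.256]
contact_force: [1.3, 2.6, -2.3]
opening: 0.001
grasp_force: 1.4
```

```bash
python3 - <<'E'
from lid import *
shifts([lidtip(t,125,8) for t in(1.5,1.4,1.3,1.2,1.1,1.0,.9,.8)])
E
```

```text
tool z [-0.118 -0.363 -0.924] tip now along/lat/z [np.float64(116.57901417901357), np.float64(0.29873450919040095), np.float64(169.79396960848283)] q [ 0.476  0.58   1.472 -0.277  1.383  0.884] t 17.1 F [ 1.302  2.641 -2.31 ]
[-0.004  0.002 -0.002]
[-0.071  0.002  0.006]
[-0.137  0.002  0.021]
[-0.201  0.002  0.042]
[-0.263  0.002  0.07 ]
[-0.322  0.002  0.103]
[-0.377  0.002  0.143]
[-0.428  0.003  0.187]
```

Contact is about 3 N and the lid moves. I follow its arc.

Emit:
step_arm --moves '[[[0,0,0],[-0.04,0,0.003],-1],[[0,0,0],[-0.08,0,0.008],-1],[[0,0,0],[-0.14,0,0.02],-1],[[0,0,0],[-0.2,0,0.04],-1],[[0,0,0],[-0.26,0,0.07],-1],[[0,0,0],[-0.32,0,0.1],-1],[[0,0,0],[-0.38,0,0.145],-1],[[0,0,0],[-0.43,0,0.19],-1]]'

```text
clock: 17.9
eef_pos: [567.9, 107.2, 143.0]
tcp_rot: [3.141, 0.393, 1.255]
contact_force: [0.8, 1.6, 0.1]
opening: -0.001
grasp_force: 0.9
```

```bash
python3 - <<'E'
from lid import *
shifts([lidtip(t,125,6) for t in(.9,.8,.7,.6,.5,.4,.3,.2,.1)])
E
```

```text
tool z [-0.119 -0.364 -0.924] tip now along/lat/z [np.float64(21.290497773100142), np.float64(0.5441294368130065), np.float64(167.05985980625871)] q [ 0.375  0.491  1.632 -0.313  1.29   0.819] t 17.9 F [0.773 1.62  0.067]
[ 0.053  0.003 -0.043]
[0.003 0.003 0.002]
[-0.042  0.003  0.051]
[-0.082  0.003  0.105]
[-0.116  0.003  0.163]
[-0.145  0.003  0.224]
[-0.167  0.003  0.288]
[-0.183  0.003  0.353]
[-0.192  0.004  0.42 ]
```

Emit:
step_arm --moves '[[[0,0,0],[-0.02,0,0.025],-1],[[0,0,0],[-0.042,0,0.051],-1],[[0,0,0],[-0.062,0,0.078],-1],[[0,0,0],[-0.082,0,0.105],-1],[[0,0,0],[-0.1,0,0.135],-1],[[0,0,0],[-0.116,0,0.163],-1],[[0,0,0],[-0.145,0,0.224],-1],[[0,0,0],[-0.156,0,0.255],-1]]'

```text
clock: 18.7
eef_pos: [552.7, 61.7, 106.9]
tcp_rot: [-3.141, 0.393, 1.256]
contact_force: [1.6, -0.3, 1.4]
opening: -0.0
grasp_force: 0.9
```

```bash
python3 - <<'E'
from lid import *
shifts([lidtip(t,125,3) for t in(.4,.3,.2,.15,.1,.05,0)])
for c in("scene","top"):
    imaging.grab_frame(c)
    for m in("lid_front","clip_hinge","clip_edge"): print(c,m,[(d["xy"],round(d["conf"],2)) for d in imaging.mark_of(c,m)[:2]])
E
```

```text
tool z [-0.12  -0.364 -0.924] tip now along/lat/z [np.float64(-26.61373316228369), np.float64(1.0390924423588337), np.float64(130.92295350691688)] q [ 0.316  0.494  1.723 -0.34   1.186  0.802] t 18.7 F [ 1.567 -0.335  1.421]
[ 0.007  0.005 -0.019]
[-0.014  0.005  0.044]
[-0.028  0.005  0.109]
[-0.033  0.005  0.142]
[-0.036  0.006  0.176]
[-0.037  0.006  0.209]
[-0.037  0.006  0.242]
scene lid_front [([394.4, 223.7], 0.93)]
scene clip_hinge [([389.5, 227.1], 0.71)]
scene clip_edge [([373.7, 209.1], 0.87)]
top lid_front [([228.8, 199.6], 0.86)]
top clip_hinge [([235.9, 204.6], 0.9)]
top clip_edge [([255.5, 212.5], 0.95)]
```

Lid is at about 0.35 rad. I finish gently.

Emit:
step_arm --moves '[[[0,0,0],[-0.01,0.005,0.03],-1],[[0,0,0],[-0.015,0.005,0.06],-1],[[0,0,0],[-0.02,0.005,0.085],-1],[[0,0,0],[-0.028,0.005,0.11],-1],[[0,0,0],[-0.032,0.005,0.13],-1],[[0,0,0],[-0.035,0.005,0.15],-1],[[0,0,0],[-0.036,0.005,0.17],-1],[[0,0,0],[-0.037,0.005,0.19],-1]]'

```text
clock: 19.9
eef_pos: [547.6, 41.7, 75.5]
tcp_rot: [-3.141, 0.393, 1.256]
contact_force: [1.0, -0.5, 2.6]
opening: 0.001
grasp_force: 0.8
```

Emit:
step_arm --moves '[[[0,0,0],[-0.001,0,0.012],-1],[[0,0,0],[-0.002,0,0.024],-1],[[0,0,0],[-0.003,0,0.036],-1],[[0,0,0],[-0.003,0,0.048],-1],[[0,0,0],[-0.003,0,0.048],-1]]'

```text
clock: 20.4
eef_pos: [546.2, 38.0, 66.8]
tcp_rot: [-3.141, 0.393, 1.256]
contact_force: [0.6, -0.6, 0.1]
opening: 0.001
grasp_force: 0.0
```

Emit:
step_arm --moves '[[[0,0,0],[0,0,0.01],-1],[[0,0,0],[0,0,0.02],-1],[[0,0,0],[0,0,0.03],-1],[[0,0,0],[0,0,0.03],-1]]'

```text
clock: 20.8
eef_pos: [546.0, 36.4, 62.5]
tcp_rot: [3.141, 0.392, 1.255]
contact_force: [-2.6, 5.4, 10.3]
opening: -0.001
grasp_force: 5.4
```

```bash
python3 - <<'E'
from lid import *
shifts([lidtip(0,125,0)])
for c in("scene","top"):
    imaging.grab_frame(c)
    for m,z in(("lid_front",86),("clip_hinge",64),("clip_edge",64)):
      for d in imaging.mark_of(c,m)[:1]:
        X=onz(c,d["xy"],z)-C;print(c,m,d["xy"],round(d["conf"],2),X@u,X@n)
E
```

```text
tool z [-0.118 -0.363 -0.924] tip now along/lat/z [np.float64(-52.77540669077257), np.float64(-0.3562386106397519), np.float64(86.535343513637)] q [ 0.28   0.535  1.779 -0.366  1.084  0.81 ] t 20.8 F [-2.622  5.445 10.327]
[ 0.005 -0.002  0.001]
scene lid_front [380.0, 224.9] 0.69 -79.23918428764108 -2.396531982670282
scene clip_hinge [378.7, 232.6] 0.56 -74.01908479227099 -6.571235242965625
scene clip_edge [364.2, 219.0] 0.55 -119.73817888070168 -12.85831543321325
top lid_front [243.4, 208.5] 0.8 -72.01616859005064 -4.328953754316858
top clip_hinge [251.3, 211.2] 0.84 -88.54104847091777 -6.2713383520127115
top clip_edge [263.7, 218.7] 0.64 -122.74012038692338 1.8754381722703255
```

The tip is at z 86.5 with 10 N upward, so the lid is shut. I press briefly to be sure, then retract and reorient for the clip.

Emit:
step_arm --moves '[[[0,0,0],[0.005,0,0.012],-1],[[0,0,0],[0.005,0,0.012],-1]]'

```text
clock: 21.4
eef_pos: [546.2, 36.4, 62.0]
tcp_rot: [3.14, 0.393, 1.254]
contact_force: [-7.4, 6.6, 31.5]
opening: -0.0
grasp_force: 15.8
```

Emit:
step_arm --moves '[[[0,0,0],[0,0,-0.15],-1],[[0,0,0],[0,0,-0.35],-1],[[0,0.15,0],[0,0,-0.5],-1],[[0,0.3,0],[-0.1,0,-0.5],-1],[[0,0.45,0],[-0.3,0,-0.5],-1],[[0,0.6,0],[-0.5,0,-0.5],-1],[[0,0.8,0],[-0.7,0,-0.45],-1],[[0,1,0],[-0.9,0,-0.45],-1]]'

```text
clock: 22.2
eef_pos: [506.6, -82.5, 208.1]
tcp_rot: [-3.138, -0.325, 1.255]
contact_force: [-0.1, -1.3, -0.9]
opening: 0.003
grasp_force: 0.0
```

```bash
cat >> lid.py <<'E'
def cliptip(ph,r=36,d=8):
    k=3+d;return (-81-r*np.sin(ph)-k*np.cos(ph),0,64-r*np.cos(ph)+k*np.sin(ph))
E
python3 - <<'E'
from lid import *
shifts([(-122,0,120)])
s=telemetry.sense();print(s["tcp_rot"],s["eef_pos"])
for c in("scene","top"):
    imaging.grab_frame(c)
    for m,z in(("lid_front",86),("clip_hinge",64),("clip_edge",58)):
      for d in imaging.mark_of(c,m)[:2]:
        X=onz(c,d["xy"],z)-C;print(c,m,d["xy"],round(d["conf"],2),X@u,X@n)
E
```

```text
tool z [ 0.096  0.305 -0.948] tip now along/lat/z [np.float64(-196.32067969342805), np.float64(0.5263473167895889), np.float64(232.70006864558343)] q [-0.396  0.19   1.891  0.361  1.119 -0.25 ] t 22.2 F [-0.07  -1.297 -0.947]
[0.172 0.004 0.653]
[-3.138 -0.325  1.255] [506.574 -82.507 208.063]
scene lid_front [380.8, 227.9] 0.7 -72.29978582415366 -5.512889761408301
scene clip_hinge [376.6, 233.1] 0.74 -75.49099047989691 -11.247553914141712
scene clip_edge [364.4, 217.5] 0.73 -125.4541457211958 -7.4786836142235735
top lid_front [241.2, 210.1] 0.67 -68.33368297941459 0.8693503634178292
top clip_hinge [248.0, 212.4] 0.83 -81.94745474312808 -1.0902208962101556
top clip_edge [267.2, 219.0] 0.57 -130.2801358276002 -0.6078018031491982
```

Emit:
step_arm --moves '[[[0,0.15,0],[0.03,0,0.15],-1],[[0,0.3,0],[0.06,0,0.3],-1],[[0,0.35,0],[0.1,0,0.45],-1],[[0,0.35,0],[0.12,0,0.5],-1],[[0,0.35,0],[0.12,0,0.5],-1]]'

```text
clock: 23.1
eef_pos: [522.4, -27.2, 118.6]
tcp_rot: [-3.129, -0.594, 1.253]
contact_force: [-0.2, 0.9, 1.2]
opening: 0.002
grasp_force: 0.0
```

```bash
python3 - <<'E'
from lid import *
shifts([(-120,0,85)]+[cliptip(p) for p in(1.4,1.2,1.0,.8,.6,.4,.2,0)])
E
```

```text
tool z [ 0.163  0.536 -0.828] tip now along/lat/z [np.float64(-145.09909804369266), np.float64(2.3310758017886153), np.float64(140.18091228766804)] q [-0.458  0.382  1.989  0.71   1.011 -0.605] t 23.1 F [-0.157  0.897  1.233]
[-0.051  0.015  0.299]
[-0.089  0.016  0.371]
[-0.111  0.016  0.401]
[-0.126  0.016  0.436]
[-0.135  0.017  0.472]
[-0.135  0.017  0.51 ]
[-0.129  0.018  0.547]
[-0.115  0.018  0.582]
[-0.094  0.018  0.613]
```

Emit:
step_arm --moves '[[[0,0,0],[-0.03,0.01,0.15],-1],[[0,0,0],[-0.05,0.015,0.28],-1],[[0,0,0],[-0.08,0.015,0.34],-1],[[0,0,0],[-0.09,0.016,0.37],-1],[[0,0,0],[-0.11,0.016,0.4],-1],[[0,0,0],[-0.125,0.016,0.435],-1],[[0,0,0],[-0.135,0.016,0.47],-1]]'

```text
clock: 23.8
eef_pos: [535.6, -2.2, 26.9]
tcp_rot: [-3.135, -0.595, 1.252]
contact_force: [0.0, -1.2, 1.7]
opening: 0.002
grasp_force: 0.5
```

```bash
python3 - <<'E'
from lid import *
shifts([cliptip(p) for p in(.8,.6,.4,.2,0)]+[cliptip(0,36,4)])
for c in("scene","top"):
    imaging.grab_frame(c)
    for m in("clip_hinge","clip_edge"): print(c,m,[(d["xy"],round(d["conf"],2)) for d in imaging.mark_of(c,m)[:2]])
    for p in(1.3,.8,.3): print(p,proj(c,W(-81-46*np.sin(p),0,64-46*np.cos(p))))
E
```

```text
tool z [ 0.169  0.535 -0.828] tip now along/lat/z [np.float64(-117.2567491553305), np.float64(-2.3601343595094963), np.float64(48.41396854395785)] q [-0.404  0.543  2.023  0.844  0.844 -0.749] t 23.8 F [ 0.029 -1.171  1.714]
[ 0.007 -0.012  0.014]
[ 0.006 -0.012  0.052]
[ 0.013 -0.012  0.089]
[ 0.027 -0.012  0.124]
[ 0.047 -0.012  0.155]
[ 0.064 -0.012  0.167]
scene clip_hinge [([378.5, 231.3], 0.55)]
scene clip_edge []
1.3 [np.float64(366.8207138768347), np.float64(217.505597339607)]
0.8 [np.float64(368.8889731904494), np.float64(225.47618641785922)]
0.3 [np.float64(373.3299904938778), np.float64(234.14869717986954)]
top clip_hinge [([250.6, 211.2], 0.65)]
top clip_edge [([266.6, 219.2], 0.85)]
1.3 [np.float64(265.3779492072518), np.float64(218.95706533596436)]
0.8 [np.float64(261.65603268513), np.float64(218.61175899078182)]
0.3 [np.float64(254.68169292713063), np.float64(216.88054446543111)]
```

Emit:
step_arm --moves '[[[0,0,0],[0.006,-0.01,0.025],-1],[[0,0,0],[0.006,-0.01,0.05],-1],[[0,0,0],[0.01,-0.01,0.07],-1],[[0,0,0],[0.013,-0.01,0.09],-1],[[0,0,0],[0.02,-0.01,0.107],-1],[[0,0,0],[0.027,-0.01,0.125],-1],[[0,0,0],[0.037,-0.01,0.14],-1]]'

```text
clock: 24.8
eef_pos: [539.5, 20.1, 7.4]
tcp_rot: [-3.132, -0.595, 1.251]
contact_force: [0.2, -2.4, 1.2]
opening: 0.001
grasp_force: 1.0
```

```bash
python3 - <<'E'
from lid import *
shifts([cliptip(.1),cliptip(0),cliptip(0,36,4),cliptip(0,36,0)])
E
```

```text
tool z [ 0.168  0.535 -0.828] tip now along/lat/z [np.float64(-94.83355456272264), np.float64(0.7268310249304276), np.float64(28.95658322303493)] q [-0.361  0.576  2.034  0.897  0.799 -0.773] t 24.8 F [ 0.16  -2.43   1.228]
[-0.002  0.004 -0.003]
[0.009 0.004 0.012]
[0.026 0.004 0.023]
[0.042 0.004 0.034]
```

Still in contact at 2.5 N. I press inwards until it resists.

Emit:
step_arm --moves '[[[0,0,0],[0.005,0.002,0.008],-1],[[0,0,0],[0.01,0.004,0.013],-1],[[0,0,0],[0.018,0.004,0.018],-1],[[0,0,0],[0.018,0.004,0.018],-1]]'

```text
clock: 25.2
eef_pos: [541.1, 24.0, 6.3]
tcp_rot: [-3.132, -0.594, 1.252]
contact_force: [-3.3, -5.2, -0.4]
opening: -0.001
grasp_force: 3.0
```

Emit:
step_arm --moves '[[[0,0,0],[0.008,0,0.006],-1],[[0,0,0],[0.016,0,0.01],-1],[[0,0,0],[0.016,0,0.01],-1]]'

```text
clock: 25.5
eef_pos: [541.7, 24.8, 5.9]
tcp_rot: [-3.135, -0.59, 1.253]
contact_force: [-17.1, -27.2, 10.5]
opening: -0.0
grasp_force: 15.5
```

The clip is hard against the front. I back off outwards and check.

Emit:
step_arm --moves '[[[0,0,0],[-0.03,0,-0.03],-1],[[0,0,0],[-0.1,0,-0.1],-1],[[0,0,0],[-0.2,0,-0.25],-1],[[0,0,0],[-0.3,0,-0.45],-1],[[0,0,0],[-0.4,0,-0.65],-1],[[0,0,0],[-0.4,0,-0.9],-1],[[0,0,0],[-0.4,0,-1],-1]]'

```text
clock: 26.2
eef_pos: [489.3, -145.2, 130.5]
tcp_rot: [-3.137, -0.594, 1.251]
contact_force: [-0.4, -0.3, 0.3]
opening: 0.001
grasp_force: 0.0
```

```bash
python3 - <<'E'
from lid import *
s=telemetry.sense();print(s["eef_pos"],s["clock"],s["contact_force"])
out=[]
for c,x,y in(("top",180,140),("scene",330,190)):
    im=imaging.grab_frame(c)[:,:,::-1]
    for m,z in(("lid_front",86),("clip_hinge",64),("clip_edge",18),("clip_edge",60),("mug",0),("short_carton",0),("shaker",0)):
      for d in imaging.mark_of(c,m)[:1]:
        X=onz(c,d["xy"],z);print(c,m,z,d["xy"],round(d["conf"],2),X,(X-C)@u)
    print([proj(c,W(-81-46*np.sin(p),0,64-46*np.cos(p))) for p in(0,.3)],proj(c,W(-73,0,86)))
    out.append(cv2.resize(im[y:y+100,x:x+100],None,fx=4,fy=4,interpolation=cv2.INTER_CUBIC))
cv2.imwrite("pics/end.png",np.hstack(out))
E
```

```text
[ 489.341 -145.233  130.486] 26.2 [-0.399 -0.344  0.344]
top lid_front 86 [242.1, 212.0] 0.77 [538.606  29.236  86.   ] -71.83721714078737
top clip_hinge 64 [250.6, 210.8] 0.46 [544.698  11.724  64.   ] -86.62464248481068
top clip_edge 18 [248.4, 214.5] 0.78 [542.209  22.162  18.   ] -77.45926242189805
top clip_edge 60 [248.4, 214.5] 0.78 [536.282  17.302  60.   ] -83.90718444452295
top mug 0 [329.6, 163.6] 0.79 [ 677.46  -183.205    0.   ] -231.24085022396835
top short_carton 0 [333.1, 249.0] 0.66 [ 456.689 -189.755    0.   ] -305.4089898294567
[[np.float64(249.60098166499967), np.float64(215.34350086450334)], [np.float64(254.68169292713063), np.float64(216.88054446543111)]] [np.float64(243.19356898449286), np.float64(210.35068586395428)]
scene lid_front 86 [382.2, 227.2] 0.94 [544.622  27.042  86.   ] -72.07285119533259
scene mug 0 [272.8, 237.9] 0.76 [ 685.824 -176.463    0.   ] -222.25216709457246
scene short_carton 0 [330.3, 176.4] 0.72 [ 455.165 -187.119    0.   ] -303.36967363226114
scene shaker 0 [299.5, 129.4] 0.76 [ 378.538 -362.933    0.   ] -494.2325050742377
[[np.float64(376.7517564367897), np.float64(238.91559383805412)], [np.float64(373.3299904938778), np.float64(234.14869717986954)]] [np.float64(382.6350433050512), np.float64(226.4828267870721)]
```

View pics/end.png

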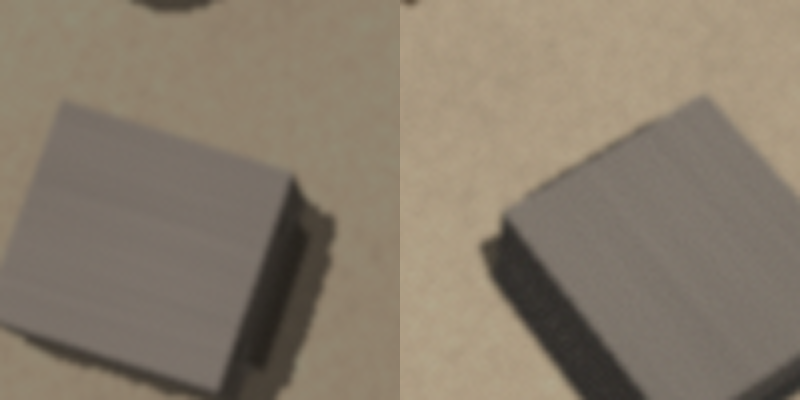

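The final views show the lid fully shut, with its front edge at the predicted pixels in both cameras. The clip lies against the front: the measured edge is (248.4,214.5) against a predicted (249.6,215.3) in the top view. The bystanders detected (mug, short carton, shaker) are where they were, and the arm is clear, so I hand in.

```bash
python3 -c "
from rig import r
print(r.sign_off())"
```

```text
the job is handed in; nothing more can be done
None
```

The long carton is set down in the cork-lined bay, the lid is shut over it, and the clip was then swung down flat; the job was handed in at about 27 s, though a first grip slid over the carton's top before the second one held.

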